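# Seat a grip in the clamping jig and snap the toggle clamp shut

### The job

Get the club grip ready for trimming: with the fingertips, push it along its V cradle until its butt end is right up against the upright stop plate. Then push the toggle clamp's lever over past its dead point until it snaps into lock on its own and the pad holds the grip down. Only push: do not lift the grip out of its cradle, and leave the two glue bottles and the small carton where they are.

Things in the scene. Friction and masses are not known exactly. Their poses are not given: they have to be found in the camera images.
- jig: Aluminium base plate 220 x 165 x 12 mm, fixed at varying place and yaw. Origin in its underside at bench height; it spans x -90..130, y -50..115 mm. x runs along the cradle to the stop, y from the grip to the clamp, z up. Two grey V blocks (x -67..-43 and -5..85, y -35..35, up to 50 mm high) carry the grip with its axis at y 0, z 50.
- stop_face (a point): Contact point on the near face of the dark steel stop plate across the far end of the jig, at jig (100, 0, 50) mm. The plate is 60 mm wide, its top at z 76.
- work_grip: Loose black wrapped club grip lying in the V cradle, 174 mm long; a round bar 32 mm across for contact, 40 g. Origin at the centre of its tail end; its own z axis points along the grip to the butt end. It slides along the cradle with less than 1 N. At the start the butt is 25 to 55 mm short of the stop.
- grip_tail (a point): Centre of the grip's tail end face (diameter 32 mm, height 50 mm), the end away from the stop, to push on. It overhangs the rear V block: free in front of jig x -68 mm, also when home (then at jig x -74).
- grip_butt (a point): Centre of the grip's butt end face, which must meet the stop.
- lever_pivot (a point): Pivot of the toggle clamp's lever, at jig (35, 70, 85) mm, its axis parallel to jig x. The steel clamp stands round it: 30 mm thick along x, y 38..92, 100 mm high. Its swing arm, raised at the start (tip at about jig y 25, z 135), comes down on the grip at x 35 as the lever is pushed over.
- clamp_lever (a joint): Clamp lever angle (rad). 0: open, leaning 30 degrees away from the grip (to jig +y); grows as it swings up and over towards the grip (jig -y). 0.52: upright; 0.75: dead point; 1.10: locked against its stop, leaning 33 degrees over the grip. A spring throws it back to 0 from below the dead point and on to 1.10 from beyond it. Takes up to about 6 N at the knob.
- lever_knob (a point): Centre of the black ball, 21 mm diameter, at the lever's free end, on a 17 mm thick sleeve. It swings at 95 mm radius round the pivot in the plane jig x 35: open at jig (35, 118, 167), upright (35, 70, 180), locked (35, 18, 164) mm.
- clamp_pad: Black rubber pad, 16 mm diameter, on a short sprung spindle under the tip of the clamp's swing arm. Origin 27 mm above its underside, on the arm's centre line. With the lever locked it presses on top of the grip at jig x 35 with about 3 N; the lever moves it, it is not to be pushed itself.
- glue_bottle_a: Small white glue bottle, 27 mm diameter, 55 mm high, standing loose beside the jig on the side away from the clamp. Origin under its centre. Leave alone.
- glue_bottle_b: Small blue glue bottle, 27 mm diameter, 60 mm high, standing loose beside the jig on the side away from the clamp. Origin under its centre. Leave alone.
- small_carton: Small dark green carton, 52 x 86 x 26 mm, lying loose on the bench just beyond the glue bottles. Origin under its centre. Leave alone.

How it is judged (in metres and radians):
On the way, in this order (a step that is already met when the one before it is completed fails the run):
1. the grip's butt is against the stop while the clamp is still open (x of grip_butt in the frame of jig above 0.096 m and y of grip_butt in the frame of jig between -0.006 and 0.006 m and z of grip_tail in the frame of jig between 0.044 and 0.056 m and z of grip_butt in the frame of jig between 0.044 and 0.056 m and value of joint clamp_lever below 0.35 rad), for 0.2 s.
2. the lever has snapped into lock (value of joint clamp_lever above 1.04 rad), for 0.2 s.
At the end, for the whole second after the job is handed in: The clamp lever rests locked (joint above 1.04 rad), and the grip lies still in its cradle (both end centres 44 to 56 mm above the bench, butt within 6 mm of the cradle's middle) with its butt within 4 mm of the stop plate and the clamp pad pressing on it with over 1 N (x of grip_butt in the frame of jig above 0.096 m and y of grip_butt in the frame of jig between -0.006 and 0.006 m and z of grip_tail in the frame of jig between 0.044 and 0.056 m and z of grip_butt in the frame of jig between 0.044 and 0.056 m and contact force between clamp_pad and work_grip above 1 N and value of joint clamp_lever above 1.04 rad and linear speed of work_grip below 0.01 m/s); the robot touches nothing.
It fails at once if the grip is lifted from its cradle (height (world z) of any of grip_tail, grip_butt above 0.065 m).
It fails at once if a bystander is moved more than 20 mm or lifted, or a bottle tipped (distance of any of glue_bottle_a, glue_bottle_b, small_carton from where it was at the start of the episode above 0.02 m or angle between any of glue_bottle_a, glue_bottle_b, small_carton's own z axis and vertical above 0.5 rad).
It also fails if it takes over 42 s, if anything falls off the work surface, if the arm or the gripper's body presses on something with over 40 N, if the wrist force passes 120 N, or if a joint passes its speed limit or range.

### The arm

A 6-joint arm with a two-finger parallel gripper is mounted at the origin on a cart in front of the work surface, level with it; the furniture and walls round the work are solid. World frame = base frame: x ahead of the robot, y to its left, z up, the work surface at z = 0. Lengths are in mm, angles in rad, forces in N, time in s.
With the tool pointing down it reaches from about 350 to 975 mm from the base axis. Payload 17.4 kg.
Tool frame: the origin (TCP) lies at the very end of the fingers, on their centre line; the grasp point (between the pads) lies 19 mm behind it; z points along the fingers, x is the direction in which the jaws open and shut, and the axes are right-handed (so a half turn about z gives the same grasp; the last joint's range is limited). The gripper opens to 85 mm and grips with 20 to 120 N. Pads are 22 mm wide; open, the fingers measure 114 mm over their backs; the gripper's body (76 mm by 85 mm) begins 54 mm behind the grasp point. The pads swing forward as they close: fully open they stand 13 mm farther back than shut.
Start: joints at [-1.213, 0.116, 1.442, -0, 1.584, -0.038], TCP at [260.235, -622.824, 231.303] pointing down, gripper open.
Joint ranges: [-2.83, 2.83], [-0.83, 2.19], [0.07, 2.5], [-1.14, 4.28], [0.01, 3], [-2.97, 2.97]. Speed limits (rad/s): [1.89, 1.89, 2.22, 3.14, 3.14, 3.14].

### API

Orientations are given as a rotation vector (axis times angle).
In Python, from workcell import ctrl gives the robot as it stands.
- The arm moves only by the tool apply_moves, never from a script. Its arguments are lists of equal length, an entry for each row: "travel": the shift along the tool's x, y, z in units of 40 mm (1.0 is 40 mm), a list of three; "spin": the turn about the tool's z in units of 6 degrees (1.0 is 6 degrees). In form: {"travel": [[tx, ty, tz], ...], "spin": [spin, ...]}. A call has 1 to 5 rows; each row shifts and turns the commanded pose from where the row before left it, along the tool's axes as they then stand; what a row does not reach is not made up. A row lasts 1/10 s, in which the tool goes at most 50 mm and 8.59 degrees, less where a joint would pass 70% of its speed; a pose out of reach is approached as far as the arm can. A call is refused whole if a number of a shift passes 1 or a number of a turn 1, either way. A call with a gripper value outside its range is refused whole. "fingers" is the gripper command: -1 is shut, 1 is fully open, values between are in proportion, set as the call begins (left out, the last holds). The fingers move at their own pace and stop on an object; "squeeze" is the grip in N (left out, the last holds). Time passes only in rows, so rows that do not move let the fingers close. It gives the time, the measured TCP pose, the force and the opening at its end, in the units of the state.
- ctrl.get_obs(): the state, without advancing time (a new reading comes with each control period).
- ctrl.camera(name): name is "scene" or "top" or "wrist"; returns a dict with "image" (420x560x3 uint8, red, green, blue), "camera_matrix" (3x3 intrinsics, pixels), "rvec" (rotation vector, rad) and "tvec" (3), from world to camera coordinates, as OpenCV has them; the wrist camera has in their place "T_tool_cam" (4x4, takes a point from camera to tool coordinates, whose origin is the TCP and whose axes are the tool frame's). Camera axes: x right, y down, z forward; pixel columns grow to the right and rows downward; lengths in mm; the calibration is good to about 2 mm. A picture is of the moment at which its call begins: read the wrist's pose just before it. There is no depth.
- ctrl.close_job(): hands the job in, once; it reports no verdict.
The state is a dict: "time_s": time; "joint_pos": joint angles; "qd": joint speeds; "joint_torque": joint torques, N m; "tool_pos": TCP position; "tool_rot": TCP orientation; "wrist_force": force on the tool from outside, world axes, zero at the start; "ft_torque": the same for the moment, N m; "grip_width": finger opening in mm.
Only numpy, scipy, OpenCV 4.12 (cv2) and the standard library are available. Lean on these libraries where they do the work, as an engineer would, in place of code of your own. Each camera call takes 0.05 s, during which the arm holds its last target.

## Working session

There is one attempt and no reset: what is moved stays moved. The work goes in short steps, Python scripts to look and compute and a tool call to move; the robot and the scene stay as the last step left them, time stands still between calls to the robot, and variables do not carry over. Pictures are saved under pics/ and viewed, and the job is handed in when it is done.

Besides the shell and the picture viewer there is one more tool, called as name([rows], argument=value, ...), one row to a line, values as JSON. apply_moves: Moves the arm, as the interface text tells. Its arguments: {"type":"object","properties":{"travel":{"type":"array"},"spin":{"type":"array"},"fingers":{"type":"number"},"squeeze":{"type":"number"}},"required":["travel","spin"]}

```bash
ls; mkdir -p pics; cat > h.py <<'E'
import numpy as np, cv2
from workcell import ctrl
def snap(name,fn):
    o=ctrl.get_obs(); c=ctrl.camera(name)
    cv2.imwrite('pics/'+fn+'.png',c['image'][:,:,::-1]); np.savez('pics/'+fn+'.npz',tool_pos=o['tool_pos'],tool_rot=o['tool_rot'],**c)
    return o,c
def load(fn): return np.load('pics/'+fn+'.npz')
def cam(d):
    K=np.array(d['camera_matrix'])
    if 'rvec' in d: 
        R,_=cv2.Rodrigues(np.array(d['rvec'],float)); t=np.array(d['tvec'],float).ravel(); return K,R,t
    Rt,_=cv2.Rodrigues(np.array(d['tool_rot'],float)); T=np.eye(4);T[:3,:3]=Rt;T[:3,3]=d['tool_pos']
    M=np.linalg.inv(T@d['T_tool_cam']); return K,M[:3,:3],M[:3,3]
def ray(d,uv):
    K,R,t=cam(d); return -R.T@t, R.T@np.linalg.solve(K,[uv[0],uv[1],1])
def onz(d,uv,z):
    o,r=ray(d,uv); return o+r*(z-o[2])/r[2]
def tri(obs):
    A=np.zeros((3,3));b=np.zeros(3)
    for d,uv in obs:
        o,r=ray(d,uv); r=r/np.linalg.norm(r);P=np.eye(3)-np.outer(r,r);A+=P;b+=P@o
    return np.linalg.solve(A,b)
def proj(d,p):
    K,R,t=cam(d); q=K@(R@np.array(p,float)+t); return q[:2]/q[2]
E
python3 - <<'E'
from h import *
for n in ['scene','top','wrist']:
    o,c=snap(n,n+'0')
    print(n,{k:np.round(np.array(v),3).tolist() for k,v in c.items() if k!='image'})
print(o)
E
```

```text
pics
scene {'camera_matrix': [[538.6, 0.0, 281.942], [0.0, 538.6, 208.579], [0.0, 0.0, 1.0]], 'rvec': [1.942, -0.672, 0.392], 'tvec': [-622.044, 170.033, 1056.319]}
top {'camera_matrix': [[438.59, 0.0, 284.112], [0.0, 438.59, 210.946], [0.0, 0.0, 1.0]], 'rvec': [2.149, -2.137, 0.148], 'tvec': [-297.428, 560.762, 889.646]}
wrist {'camera_matrix': [[337.538, 0.0, 281.432], [0.0, 337.538, 207.541], [0.0, 0.0, 1.0]], 'T_tool_cam': [[1.0, 0.001, 0.001, -0.334], [-0.001, 0.956, 0.293, -75.25], [-0.0, -0.293, 0.956, -142.314], [0.0, 0.0, 0.0, 1.0]]}
{'time_s': 0.1, 'joint_pos': array([-1.21278256e+00,  1.16407272e-01,  1.44219080e+00, -1.73243518e-05,
        1.58398107e+00, -3.77783669e-02]), 'qd': array([-0.00096337, -0.00039965, -0.00122921,  0.00026498,  0.00057377,
       -0.0001038 ]), 'joint_torque': array([ 1.46935123e-03, -7.33667135e+01, -6.33789468e+01, -1.22593328e-04,
        5.26924894e-03,  4.73430941e-05]), 'tool_pos': array([ 260.18149402, -622.66126565,  230.66148317]), 'tool_rot': array([-2.61436566e+00,  1.74102141e+00,  1.27209106e-03]), 'wrist_force': array([ 0.08126294, -0.36244044, -0.10781757]), 'ft_torque': array([-0.00643132, -0.04789086,  0.01819184]), 'grip_width': 85.3639916000524}
```

View pics/scene0.png

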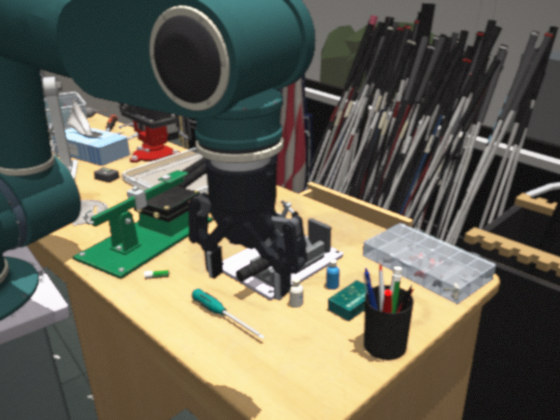

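View pics/top0.png

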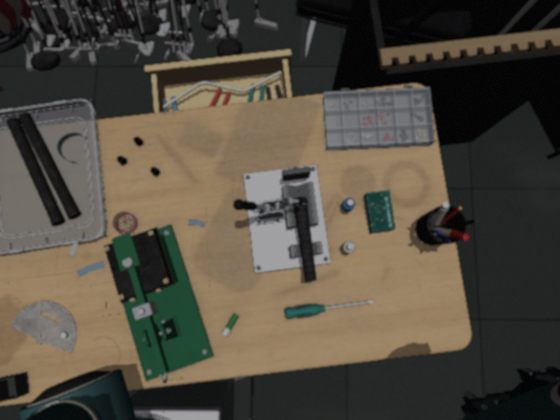

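View pics/wrist0.png

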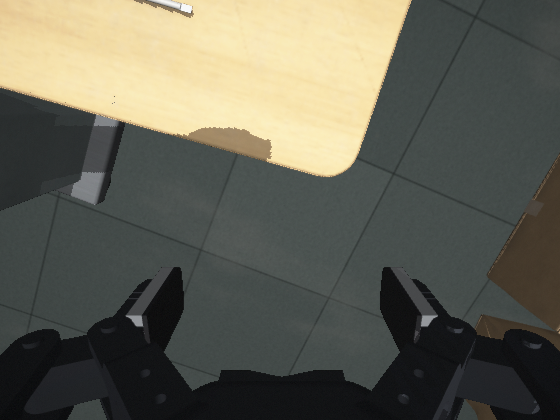

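The top view shows the plate with corners near (244,174), (318,166), (329,268) and (254,272). The stop is at its upper end near (296,174), the grip tail is near (308,280), the knob near (240,205), the bottles at (347,205) and (349,247), and the carton at (380,212). I'll measure these next.

```bash
python3 - <<'E'
from h import *
d=load('top0'); im=d['image']
crop=im[150:300,220:420]; cv2.imwrite('pics/topcrop.png',cv2.resize(crop[:,:,::-1],None,fx=4,fy=4,interpolation=cv2.INTER_CUBIC))
hsv=cv2.cvtColor(im,cv2.COLOR_RGB2HSV)
m=((hsv[...,1]<40)&(hsv[...,2]>150)).astype(np.uint8); m[:150]=0;m[300:]=0;m[:,:225]=0;m[:,335:]=0
cs,_=cv2.findContours(m,cv2.RETR_EXTERNAL,cv2.CHAIN_APPROX_NONE)
c=max(cs,key=cv2.contourArea); print(cv2.contourArea(c), cv2.minAreaRect(c))
for n,uv in dict(c1=(244,174),c2=(318,166),c3=(329,268),c4=(254,272)).items(): print(n,onz(d,uv,12).round(1))
print('tail',onz(d,(308,280),50).round(1)); print('knob',onz(d,(240,205),167).round(1))
print('cam',ray(d,(0,0))[0])
E
```

```text
1612.0 ((273.6245422363281, 244.7880859375), (48.02794647216797, 43.371734619140625), 82.56858825683594)
c1 [ 648.7 -204.7   12. ]
c2 [ 667.6 -368.4   12. ]
c3 [ 443.6 -390.9   12. ]
c4 [ 434.1 -230.3   12. ]
tail [ 418.3 -344.1   50. ]
knob [ 554.4 -214.3  167. ]
cam [ 427.93696971 -301.1629422   959.45764297]
```

View pics/topcrop.png

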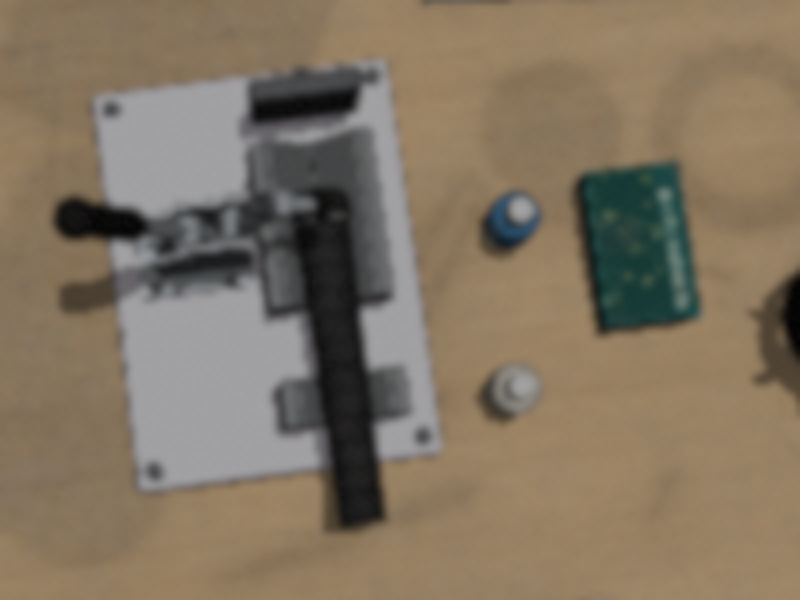

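The crop shows the plate corners at crop (95,97), (386,62), (440,453) and (140,491), and the tail end at (361,522). The knob is at (73,217), the stop's near face edge at (252..354, 120..110). I'll fit the jig frame from the corners.

```bash
cat >> h.py <<'E'
def jigfit(d):
    cr=np.array([(95,97),(386,62),(440,453),(140,491)])/4+[219.6,149.6]
    W=np.array([onz(d,u,12)[:2] for u in cr]); J=np.array([(130,115),(130,-50),(-90,-50),(-90,115)],float)
    jc,wc=J.mean(0),W.mean(0); a=J-jc;b=W-wc
    th=np.arctan2((a[:,0]*b[:,1]-a[:,1]*b[:,0]).sum(),(a*b).sum()); R=np.array([[np.cos(th),-np.sin(th)],[np.sin(th),np.cos(th)]])
    t=wc-R@jc; return th,R,t,(W-(J@R.T+t))
def j2w(p,J): 
    th,R,t,_=J; return np.r_[R@np.array(p[:2],float)+t,p[2]]
def w2j(p,J):
    th,R,t,_=J; return np.r_[R.T@(np.array(p[:2])-t),p[2]]
E
python3 - <<'E'
from h import *
d=load('top0');s=load('scene0'); J=jigfit(d); print(np.degrees(J[0]),J[2],J[3].round(1))
f=lambda u:(u[0]/4+219.6,u[1]/4+149.6)
print('tail top', w2j(onz(d,f((361,522)),50),J), 'knob',w2j(onz(d,f((73,217)),167),J),'stop mid top edge',w2j(onz(d,f((304,101)),76),J),'bottles',w2j(onz(d,f((512,222)),30),J),w2j(onz(d,f((514,390)),30),J))
print('world: tail',j2w((-74-40,0,50),J),'knob',j2w((35,118,167),J),j2w((35,18,164),J))
im=d['image'].copy()
for p in [(35,118,167),(35,70,85),(100,0,76),(100,30,76),(100,-30,76),(-74,0,50),(-67,35,50),(-67,-35,50),(-90,-50,12),(130,115,12)]:
    u=proj(d,j2w(p,J)); cv2.circle(im,tuple(int(round(x)) for x in u),1,(255,0,0),-1)
cv2.imwrite('pics/ov.png',cv2.resize(im[150:300,220:420,::-1],None,fx=4,fy=4))
E
```

```text
7.4369991910470405 [ 536.00248722 -332.6642709 ] [[-1.  -1.5]
 [-1.8  1.2]
 [ 1.3  1.7]
 [ 1.5 -1.4]]
tail top [-118.83216874    0.18228728   50.        ] knob [ 36.21053713 118.64498579 167.        ] stop mid top edge [97.584732    2.39127922 76.        ] bottles [  28.32053093 -102.00822059   30.        ] [-60.80991488 -90.10701572  30.        ]
world: tail [ 422.96147974 -347.41996908   50.        ] knob [ 555.43461771 -211.12665407  167.        ] [ 568.3782126  -310.28543255  164.        ]
```

View pics/ov.png

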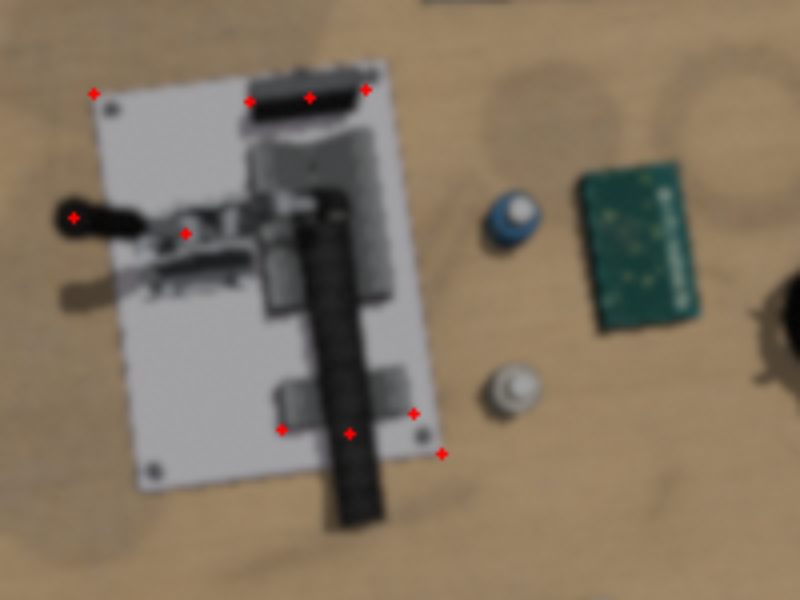

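apply_moves([
  [0,0,0],
  [0,0,0],
  [0,0,0],
  [0,0,0],
], spin=[0.9,0.9,0.73,0], fingers=-1)

```text
time_s: 0.55
tool_pos: [260.2, -622.7, 231.0]
tool_rot: [-2.36, 2.073, 0.001]
wrist_force: [0.5, 1.6, -1.5]
grip_width: 28.2
```

```bash
cat > go.py <<'E'
from h import *
import sys
J=jigfit(load('top0'))
def st():
    o=ctrl.get_obs(); R,_=cv2.Rodrigues(np.array(o['tool_rot'])); p=o['tool_pos']
    print('t',round(o['time_s'],2),'jig',w2j(p,J).round(1),'xax yaw rel jig',round(np.degrees(np.arctan2(R[1,0],R[0,0])-J[0]),2),'zaxis',R[:,2].round(3),'F',o['wrist_force'].round(2),'w',round(o['grip_width'],1))
    return p,R
def to(g):
    p,R=st(); d=R.T@(j2w(g,J)-p)/40; print('goal',g,'units',d.round(3))
if len(sys.argv)>1: to([float(a) for a in sys.argv[1:4]])
else: st()
E
python3 go.py -165 0 231
```

```text
t 0.55 jig [-311.  -251.9  231. ] xax yaw rel jig -90.01 zaxis [-0.  0. -1.] F [ 0.54  1.65 -1.45] w 28.2
goal [-165.0, 0.0, 231.0] units [-6.300e+00 -3.649e+00  3.000e-03]
```

apply_moves([
  [-0.9,-0.5,0],
  [-0.9,-0.5,0],
  [-0.9,-0.5,0],
  [-0.9,-0.5,0],
  [-0.9,-0.5,0],
], spin=[0,0,0,0,0])

```text
time_s: 1.05
tool_pos: [336.1, -429.7, 231.2]
tool_rot: [-2.364, 2.068, -0.0]
wrist_force: [-0.3, 0.4, 0.5]
grip_width: -0.3
```

apply_moves([
  [-0.9,-0.5,0],
  [-0.9,-0.5,0],
  [0,-0.15,0],
  [0,0,0],
  [0,0,0],
], spin=[0,0,0,0,0])

```text
time_s: 1.55
tool_pos: [371.9, -354.5, 231.2]
tool_rot: [2.363, -2.07, -0.0]
wrist_force: [-0.8, 0.5, 0.1]
grip_width: 0.0
```

```bash
python3 go.py -150 0 38; python3 -c "
from h import *
snap('wrist','w1'); snap('top','t1')"
```

```text
t 1.55 jig [-165.5   -0.4  231.2] xax yaw rel jig -89.88 zaxis [-0. -0. -1.] F [-0.76  0.51  0.07] w 0.0
goal [-150.0, 0.0, 38.0] units [-0.008 -0.39   4.829]
```

View pics/w1.png

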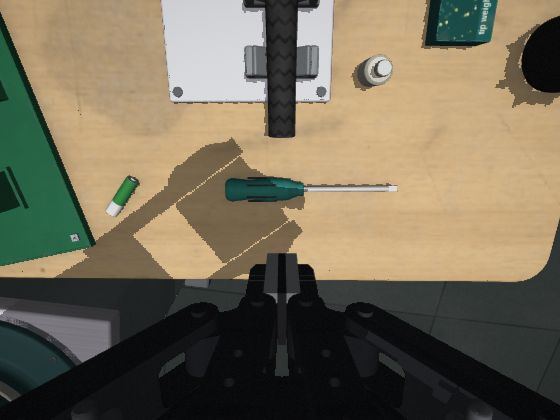

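The wrist view shows the grip's tail end at (282,136), in line with the shut fingers at (283,260). Plate corner holes are at (178,92) and (320,92). A screwdriver lies behind the tail at (265,188).

```bash
python3 -c "
from h import *
J=jigfit(load('top0')); d=load('w1')
for n,uv,z in [('tail z66',(282,136),66),('tail z50',(282,136),50),('tail z34',(282,136),34),('gripaxis up',(281,30),66),('cornL',(168,101),12),('cornR',(331,101),12),('sd',(265,188),12),('sd top edge',(265,177),20),('sd bot',(265,201),20),('vL',(246,62),50),('vR',(319,62),50)]:
  print(n,w2j(onz(d,uv,z),J).round(1))
"
```

```text
tail z66 [-117.8   -0.5   66. ]
tail z50 [-119.2   -0.5   50. ]
tail z34 [-120.6   -0.5   34. ]
gripaxis up [-32.4   0.7  66. ]
cornL [-87.9 115.9  12. ]
cornR [-87.3 -50.5  12. ]
sd [-178.9   17.9   12. ]
sd top edge [-164.9   17.4   20. ]
sd bot [-191.5   17.7   20. ]
vL [-55.   31.6  50. ]
vR [-54.8 -33.   50. ]
```

apply_moves([
  [0,-0.46,0.7],
  [0,0,1],
  [0,0,1],
  [0,0,1],
  [0,0,1],
], spin=[0,0,0,0,0])

```text
time_s: 2.15
tool_pos: [389.7, -352.2, 41.6]
tool_rot: [2.361, -2.072, -0.0]
wrist_force: [0.3, -0.2, -0.6]
grip_width: -0.2
```

apply_moves([
  [0,0,0.03],
  [0,0,0],
  [0,0,0],
], spin=[0,0,0])

```text
time_s: 2.45
tool_pos: [391.0, -352.7, 44.5]
tool_rot: [2.361, -2.072, 0.004]
wrist_force: [-0.2, 0.9, 0.4]
grip_width: 0.0
```

```bash
python3 go.py -86 0 42; python3 -c "
from h import *
snap('wrist','w2')"
```

```text
t 2.45 jig [-146.4   -1.1   44.5] xax yaw rel jig -89.97 zaxis [ 0.002 -0.002 -1.   ] F [-0.24  0.91  0.44] w 0.0
goal [-86.0, 0.0, 42.0] units [-0.027 -1.51   0.066]
```

View pics/w2.png

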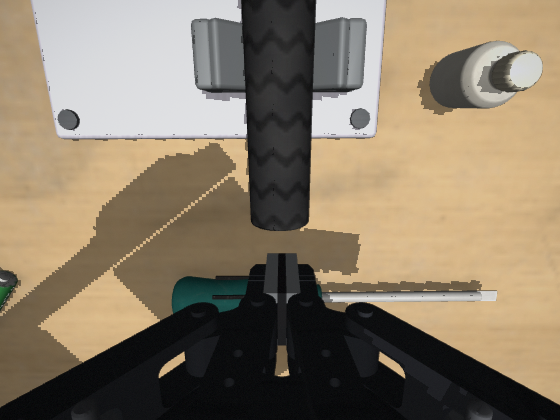

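The tail end is at (280,228), straight ahead of the shut fingers at (283,255). Next I push gently along jig +x.

apply_moves([
  [-0.03,-0.2,0.04],
  [0,-0.2,0],
  [0,-0.2,0],
  [0,-0.2,0],
  [0,-0.15,0],
], spin=[0,0,0,0,0])

```text
time_s: 3.0
tool_pos: [428.8, -345.2, 40.5]
tool_rot: [-2.362, 2.071, 0.0]
wrist_force: [-1.3, -0.0, -0.1]
grip_width: 0.0
```

apply_moves([
  [0,-0.1,0],
  [0,-0.1,0],
  [0,-0.1,0],
  [0,-0.1,0],
  [0,0,0],
], spin=[0,0,0,0,0])

```text
time_s: 3.5
tool_pos: [444.1, -343.2, 40.5]
tool_rot: [-2.362, 2.071, -0.0]
wrist_force: [-0.3, 1.2, -1.3]
grip_width: 0.1
```

```bash
python3 go.py -86 0 42; python3 -c "
from h import *
snap('wrist','w3'); snap('top','t3'); snap('scene','s3')
im=cv2.imread('pics/t3.png')[150:300,220:420]; cv2.imwrite('pics/t3c.png',cv2.resize(im,None,fx=4,fy=4,interpolation=cv2.INTER_CUBIC))"
```

```text
t 3.5 jig [-92.5   1.4  40.5] xax yaw rel jig -89.93 zaxis [ 0.  0. -1.] F [-0.32  1.21 -1.34] w 0.1
goal [-86.0, 0.0, 42.0] units [ 0.035 -0.162 -0.038]
```

View pics/w3.png

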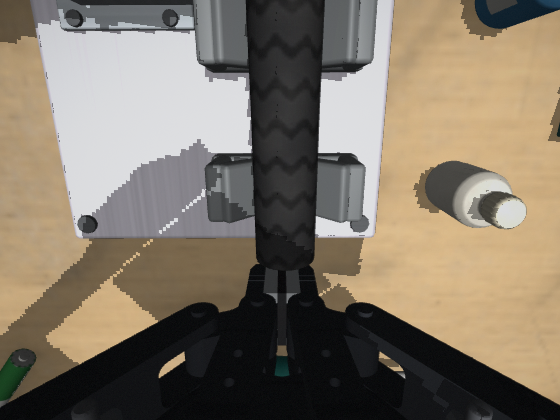

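View pics/t3c.png

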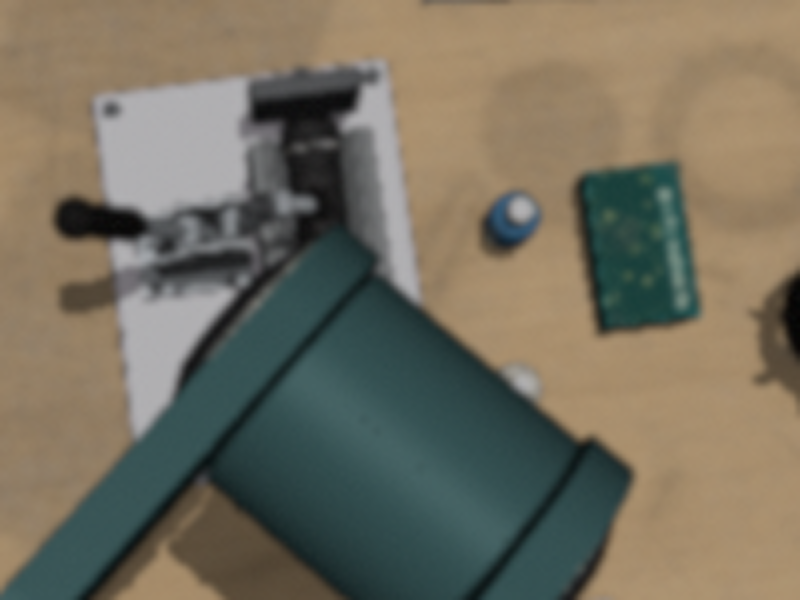

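The grip's tail, at wrist (286,265), is touching the fingers, and its butt is now close to the stop at crop (312,115). I'll creep on until the force rises.

apply_moves([
  [0.02,-0.05,0],
  [0,-0.05,0],
  [0,-0.05,0],
  [0,0,0],
], spin=[0,0,0,0])

```text
time_s: 4.05
tool_pos: [450.0, -343.3, 40.5]
tool_rot: [-2.362, 2.071, -0.0]
wrist_force: [0.1, 0.3, -0.4]
grip_width: 0.0
```

apply_moves([
  [0,-0.03,0],
  [0,-0.03,0],
  [0,0,0],
], spin=[0,0,0])

```text
time_s: 4.35
tool_pos: [452.3, -343.0, 40.5]
tool_rot: [-2.362, 2.071, -0.0]
wrist_force: [0.1, 0.6, -0.5]
grip_width: 0.4
```

```bash
python3 go.py -86 0 42
```

```text
t 4.35 jig [-84.3   0.6  40.5] xax yaw rel jig -89.93 zaxis [ 0. -0. -1.] F [ 0.08  0.58 -0.46] w 0.4
goal [-86.0, 0.0, 42.0] units [ 0.016  0.042 -0.037]
```

apply_moves([
  [0,-0.03,0],
  [0,-0.03,0],
  [0,0,0],
], spin=[0,0,0])

```text
time_s: 4.65
tool_pos: [453.2, -342.9, 40.4]
tool_rot: [2.36, -2.07, -0.004]
wrist_force: [-15.2, -0.1, 6.4]
grip_width: -0.3
```

```bash
python3 go.py; python3 -c "
from h import *
snap('wrist','w4'); snap('top','t4')
im=cv2.imread('pics/t4.png')[150:240,260:340]; cv2.imwrite('pics/t4c.png',cv2.resize(im,None,fx=6,fy=6,interpolation=cv2.INTER_CUBIC))"
```

```text
t 4.65 jig [-83.4   0.6  40.4] xax yaw rel jig -89.95 zaxis [-0.003  0.    -1.   ] F [-15.16  -0.1    6.37] w -0.3
```

View pics/w4.png

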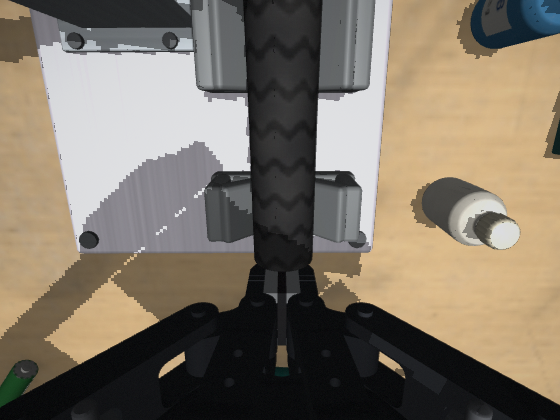

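View pics/t4c.png

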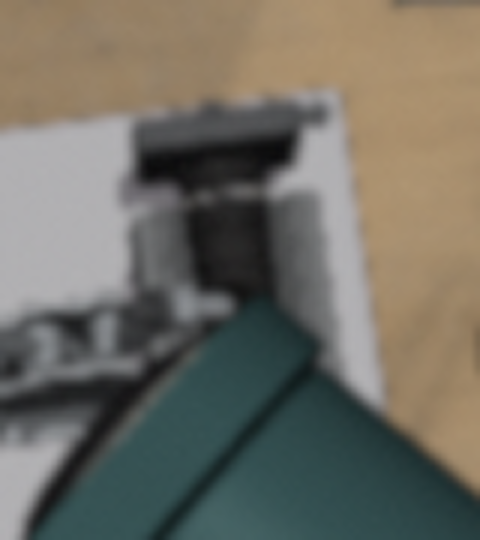

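The force has risen to 15 N against motion, so the butt is on the stop. I back off straight, then rise.

apply_moves([
  [0,0,0],
  [0,0.05,0],
  [0,0.1,0],
  [0,0.4,0],
  [0,0.6,-0.5],
], spin=[0,0,0,0,0])

```text
time_s: 5.25
tool_pos: [407.3, -347.7, 58.2]
tool_rot: [-2.363, 2.07, 0.006]
wrist_force: [-0.8, -0.0, 1.0]
grip_width: -0.1
```

apply_moves([
  [0,0,-1],
  [0,0,-1],
  [0,0,-1],
  [0,0,-1],
  [0,0,-0.5],
], spin=[0,0,0,0,0])

```text
time_s: 5.75
tool_pos: [408.4, -349.1, 244.4]
tool_rot: [2.362, -2.072, 0.006]
wrist_force: [0.4, -0.6, -0.5]
grip_width: 0.2
```

```bash
python3 go.py 35 165 235; python3 -c "
from h import *
snap('wrist','w5'); snap('top','t5')
im=cv2.imread('pics/t5.png')[150:300,220:420]; cv2.imwrite('pics/t5c.png',cv2.resize(im,None,fx=4,fy=4,interpolation=cv2.INTER_CUBIC))"
```

```text
t 5.75 jig [-1.287e+02  2.000e-01  2.444e+02] xax yaw rel jig -89.95 zaxis [ 0.003 -0.003 -1.   ] F [ 0.35 -0.56 -0.54] w 0.2
goal [35.0, 165.0, 235.0] units [-4.116 -4.094  0.232]
```

View pics/w5.png

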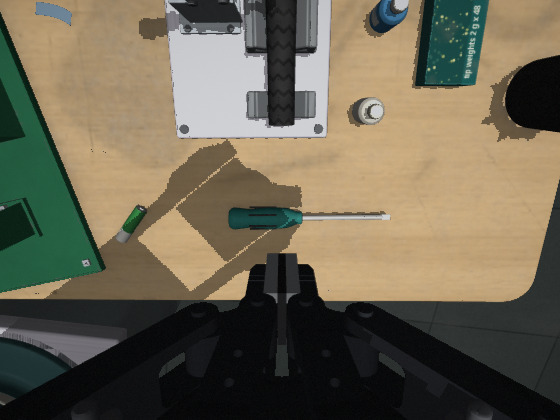

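View pics/t5c.png

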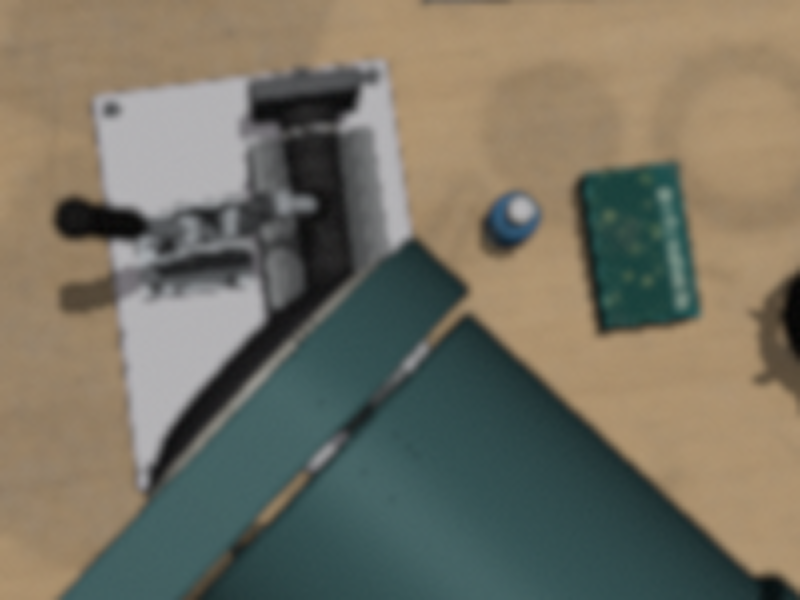

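The grip is home, with its butt under the stop's top edge at crop (312,120), and the lever is still open with the knob at (73,217). I'll go round to the far side of the knob.

apply_moves([
  [-1,0,0],
  [-1,0,0],
  [-1,-0.2,0],
  [-0.8,-0.8,0],
  [-0.5,-1,0],
], spin=[0,0,0,0,0])

```text
time_s: 6.35
tool_pos: [465.0, -165.9, 240.2]
tool_rot: [-2.361, 2.072, -0.001]
wrist_force: [0.7, -1.7, 0.6]
grip_width: 0.1
```

apply_moves([
  [0,-1,0],
  [0,-1,0],
  [0,0,0],
  [0,0,0],
], spin=[0,0,0,0])

```text
time_s: 6.75
tool_pos: [544.7, -157.2, 238.7]
tool_rot: [2.362, -2.07, -0.004]
wrist_force: [-0.1, -0.3, -0.2]
grip_width: -0.1
```

```bash
python3 go.py 35 165 160; python3 -c "
from h import *
snap('wrist','w6')"
```

```text
t 6.75 jig [ 31.3 172.8 238.7] xax yaw rel jig -89.9 zaxis [-0.003  0.001 -1.   ] F [-0.06 -0.25 -0.23] w -0.1
goal [35.0, 165.0, 160.0] units [ 0.199 -0.096  1.967]
```

View pics/w6.png

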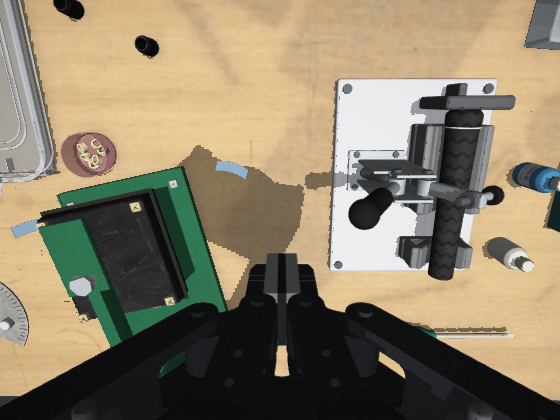

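The wrist view shows the knob at (365,213), to the right of the shut fingers at (283,262). The butt, at (463,112), is under the stop plate at (468,102).

```bash
python3 -c "
from h import *
J=jigfit(load('top0')); d=load('w6')
print(w2j(onz(d,(365,213),167),J), w2j(onz(d,(463,110),55),J), w2j(onz(d,(420,103),76),J), w2j(onz(d,(515,102),76),J), w2j(onz(d,(441,279),45),J))
for c in [(336,80),(495,80),(488,270),(331,270)]: print(w2j(onz(d,c,12),J).round(1))
"
```

```text
[ 37.03566207 117.57083166 167.        ] [101.19830591   5.15025111  55.        ] [107.2590071   53.99796035  76.        ] [108.30277655 -27.72938563  76.        ] [-79.87064109  -4.74536907  45.        ]
[129.6 117.7  12. ]
[130. -45.  12.]
[-85.8 -77.5  12. ]
[-86.4 112.9  12. ]
```

apply_moves([
  [0.1,-0.12,0.6],
  [0,0,0.7],
  [0,0,0.67],
  [0,0,0],
  [0,0,0],
], spin=[0,0,0,0,0])

```text
time_s: 7.3
tool_pos: [549.8, -161.0, 162.7]
tool_rot: [-2.361, 2.072, -0.001]
wrist_force: [0.5, 0.2, 0.5]
grip_width: -0.1
```

apply_moves([
  [0.3,0,0],
  [0.2,0,0],
  [0.2,0,0],
  [0.2,0,0],
  [0,0,0],
], spin=[0,0,0,0,0])

```text
time_s: 7.8
tool_pos: [555.9, -196.3, 165.7]
tool_rot: [-2.359, 2.069, -0.002]
wrist_force: [-11.7, 17.0, 30.1]
grip_width: 0.3
```

```bash
python3 go.py 36 75 160; python3 -c "
from h import *
snap('wrist','w7')"
```

```text
t 7.8 jig [ 37.4 132.6 165.7] xax yaw rel jig -89.95 zaxis [ 0.003  0.002 -1.   ] F [-11.69  16.99  30.13] w 0.3
goal [36.0, 75.0, 160.0] units [1.44  0.037 0.142]
```

View pics/w7.png

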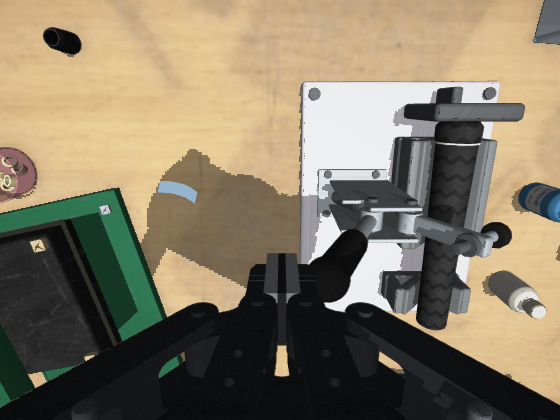

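The knob, at (335,275), is bearing on the knuckle beside the fingertip and pushing it up with 30 N, so this side of the fingers is wrong for it. I'll back off and turn a quarter, so the narrow face that worked on the grip does the pushing.

apply_moves([
  [-0.2,0,0],
  [-0.4,0,0],
  [-0.5,0,0],
  [-0.3,0,-0.3],
  [0,0,0],
], spin=[0,0,0,0,0])

```text
time_s: 8.35
tool_pos: [548.3, -139.7, 175.9]
tool_rot: [-2.363, 2.069, -0.003]
wrist_force: [-0.3, 0.5, 0.3]
grip_width: 0.3
```

```bash
python3 go.py 36 165 170; python3 -c "
from h import *
print(ctrl.get_obs()['joint_pos'])
snap('top','t8');snap('wrist','w8')
im=cv2.imread('pics/t8.png')[150:300,220:420]; cv2.imwrite('pics/t8c.png',cv2.resize(im,None,fx=4,fy=4,interpolation=cv2.INTER_CUBIC))"
```

```text
t 8.35 jig [ 37.1 189.8 175.9] xax yaw rel jig -89.85 zaxis [ 0.002 -0.001 -1.   ] F [-0.28  0.5   0.28] w 0.3
goal [36.0, 165.0, 170.0] units [0.619 0.03  0.147]
[-2.94568558e-01 -1.03717470e-01  1.75215153e+00  7.35252905e-05
  1.49081395e+00  1.14385321e+00]
```

View pics/w8.png

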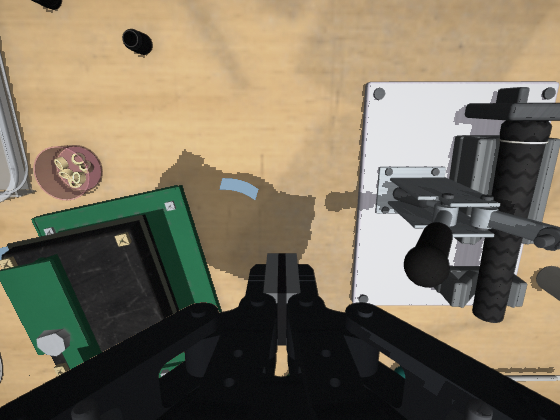

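The lever has sprung back open, with the knob at (428,262). I'll turn the tool −90° so that its +y face pushes.

apply_moves([
  [0,0,0],
  [0,0,0],
  [0,0,0],
  [0,0,0],
  [0,0,0],
], spin=[-1,-1,-1,-1,-1])

```text
time_s: 8.95
tool_pos: [547.8, -141.5, 173.5]
tool_rot: [2.82, -1.384, -0.0]
wrist_force: [0.3, -0.3, -0.4]
grip_width: 0.4
```

apply_moves([
  [0,0,0],
  [0,0,0],
  [0,0,0],
  [0,0,0],
  [0,0,0],
], spin=[-1,-1,-1,-1,-1])

```text
time_s: 9.45
tool_pos: [547.8, -141.5, 173.4]
tool_rot: [3.082, -0.607, -0.001]
wrist_force: [0.2, -0.7, -0.2]
grip_width: -0.2
```

apply_moves([
  [0,0,0],
  [0,0,0],
  [0,0,0],
  [0,0,0],
  [0,0,0],
], spin=[-1,-1,-1,-1,-1])

```text
time_s: 9.95
tool_pos: [547.8, -141.5, 173.4]
tool_rot: [3.134, 0.211, -0.001]
wrist_force: [-0.8, -0.0, -0.5]
grip_width: -0.1
```

apply_moves([
  [0,0,0],
  [0,0,0],
], spin=[0,0])

```text
time_s: 10.15
tool_pos: [547.8, -141.2, 173.6]
tool_rot: [3.135, 0.2, -0.0]
wrist_force: [-0.0, 0.7, -0.3]
grip_width: -0.1
```

```bash
python3 go.py 36 150 165; python3 -c "
from h import *
snap('wrist','w9')"
```

```text
t 10.15 jig [ 36.5 188.3 173.6] xax yaw rel jig -0.15 zaxis [-0. -0. -1.] F [-0.03  0.73 -0.29] w -0.1
goal [36.0, 150.0, 165.0] units [-0.009  0.958  0.214]
```

View pics/w9.png

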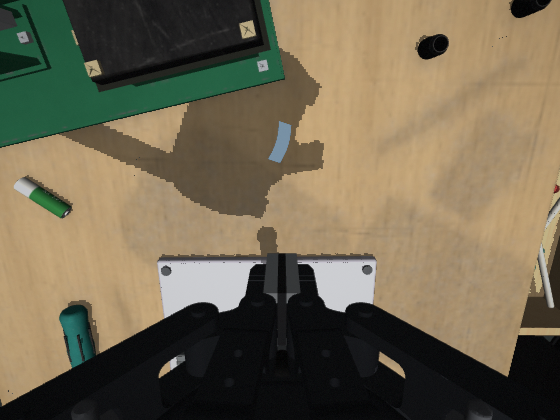

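From here the wrist camera looks away from the clamp, with only the plate's far edge showing at (268,262), so the knob is hidden. I'll go by force and the other cameras.

apply_moves([
  [0,0.6,0.2],
  [0,0.35,0],
  [0,0.2,0],
  [0,0.2,0],
  [0,0,0],
], spin=[0,0,0,0,0])

```text
time_s: 10.7
tool_pos: [555.0, -194.7, 166.1]
tool_rot: [-3.135, -0.204, -0.001]
wrist_force: [-0.6, 2.2, -0.6]
grip_width: 0.2
```

```bash
python3 go.py 36 75 165
```

```text
t 10.7 jig [ 36.7 134.3 166.1] xax yaw rel jig -0.0 zaxis [ 0.  0. -1.] F [-0.59  2.19 -0.64] w 0.2
goal [36.0, 75.0, 165.0] units [-0.018  1.483  0.027]
```

apply_moves([
  [0,0.2,0],
  [0,0.2,0],
  [0,0.2,0],
  [0,0.2,0],
  [0,0,0],
], spin=[0,0,0,0,0])

```text
time_s: 11.2
tool_pos: [559.1, -226.7, 165.7]
tool_rot: [3.135, 0.204, 0.0]
wrist_force: [0.2, 3.1, 1.7]
grip_width: -0.1
```

```bash
python3 go.py 36 70 165; python3 -c "
from h import *
snap('scene','s10')"
```

```text
t 11.2 jig [ 36.6 102.1 165.7] xax yaw rel jig 0.02 zaxis [ 0. -0. -1.] F [0.16 3.07 1.74] w -0.1
goal [36.0, 70.0, 165.0] units [-0.016  0.802  0.019]
```

View pics/s10.png

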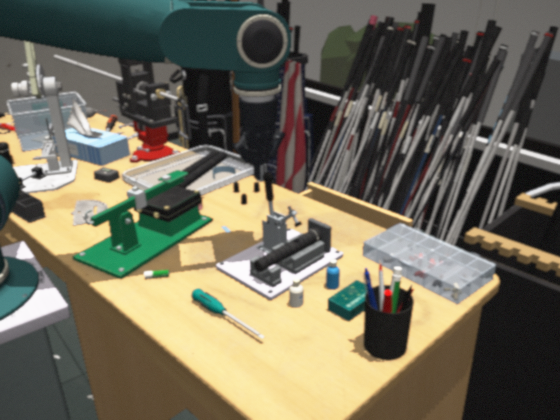

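The scene view shows the lever leaning against the fingertips near (268,185). The grip is still in its cradle at (290,260) and the bottles haven't moved. I keep pushing.

apply_moves([
  [0,0.2,0],
  [0,0.2,0],
  [0,0.2,0],
  [0,0.15,0],
  [0,0,0],
], spin=[0,0,0,0,0])

```text
time_s: 11.75
tool_pos: [562.9, -256.7, 165.4]
tool_rot: [3.135, 0.204, -0.001]
wrist_force: [-0.2, 0.1, -0.3]
grip_width: 0.1
```

```bash
python3 go.py 36 55 165
```

```text
t 11.75 jig [ 36.5  71.8 165.4] xax yaw rel jig 0.01 zaxis [-0. -0. -1.] F [-0.2   0.12 -0.27] w 0.1
goal [36.0, 55.0, 165.0] units [-0.011  0.42   0.01 ]
```

apply_moves([
  [0,0.15,0],
  [0,0.1,0],
  [0,0,0],
], spin=[0,0,0])

```text
time_s: 12.05
tool_pos: [564.2, -266.2, 165.6]
tool_rot: [3.135, 0.205, -0.0]
wrist_force: [0.9, 0.7, 0.2]
grip_width: 0.2
```

```bash
python3 go.py 36 120 165; python3 -c "
from h import *
snap('scene','s11')
im=cv2.imread('pics/s11.png')[150:310,200:380]; cv2.imwrite('pics/s11c.png',cv2.resize(im,None,fx=3.5,fy=3.5,interpolation=cv2.INTER_CUBIC))"
```

```text
t 12.05 jig [ 36.6  62.3 165.6] xax yaw rel jig 0.04 zaxis [-0. -0. -1.] F [0.85 0.73 0.25] w 0.2
goal [36.0, 120.0, 165.0] units [-0.014 -1.443  0.016]
```

View pics/s11c.png

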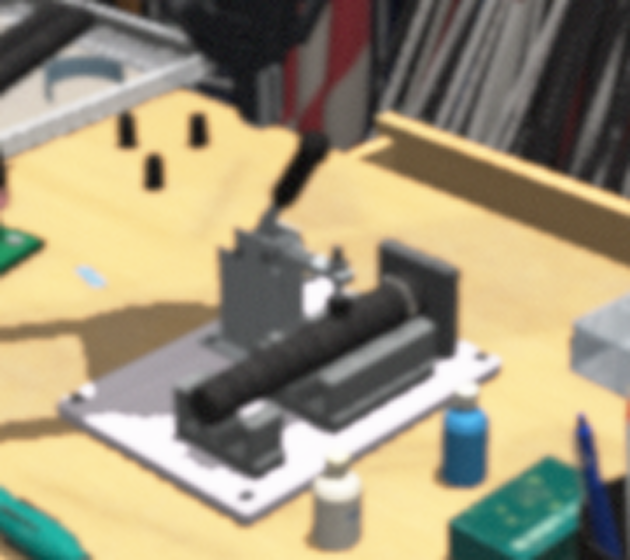

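The lever is over, with the knob at crop (315,145), and the pad is on the grip at (342,300). I retreat and take a final check.

apply_moves([
  [0,-0.5,0],
  [0,-0.9,0],
  [0,-0.9,-0.3],
  [0,-0.6,-0.8],
  [0,0,-1],
], spin=[0,0,0,0,0])

```text
time_s: 12.6
tool_pos: [548.0, -147.1, 249.7]
tool_rot: [-3.133, -0.21, 0.003]
wrist_force: [-0.0, -1.0, 0.0]
grip_width: 0.2
```

apply_moves([
  [0,0,-0.5],
  [0,0,0],
  [0,0,0],
  [0,0,0],
], spin=[0,0,0,0])

```text
time_s: 13.0
tool_pos: [548.7, -150.3, 268.3]
tool_rot: [-3.134, -0.206, 0.002]
wrist_force: [-0.3, -0.0, -0.4]
grip_width: 0.1
```

```bash
python3 go.py; python3 -c "
from h import *
snap('scene','s12');snap('top','t12')
J=jigfit(load('top0'));s=load('s12');t=load('t12')
for p in [(35,18,164),(100,0,50),(35,0,66)]: print(p,'scene',proj(s,j2w(p,J)).round(1),'crop',((proj(s,j2w(p,J))-[200,150])*3.5).round(),'top crop',((proj(t,j2w(p,J))-[220,150])*4).round())
im=cv2.imread('pics/t12.png')[150:300,220:420]; im=cv2.resize(im,(560,420),interpolation=cv2.INTER_CUBIC)
cv2.imwrite('pics/t12c.png',cv2.resize(cv2.imread('pics/t12.png')[150:300,220:420],None,fx=4,fy=4,interpolation=cv2.INTER_CUBIC))
cv2.imwrite('pics/s12c.png',cv2.resize(cv2.imread('pics/s12.png')[150:310,200:380],None,fx=3.5,fy=3.5,interpolation=cv2.INTER_CUBIC))"
```

```text
t 13.0 jig [ 36.2 179.2 268.3] xax yaw rel jig 0.07 zaxis [-0.002  0.001 -1.   ] F [-0.35 -0.05 -0.41] w 0.1
(35, 18, 164) scene [289.3 192.5] crop [313. 149.] top crop [290. 192.]
(100, 0, 50) scene [317.3 234.1] crop [411. 294.] top crop [305. 106.]
(35, 0, 66) scene [296.2 238.6] crop [337. 310.] top crop [322. 221.]
```

View pics/s12c.png

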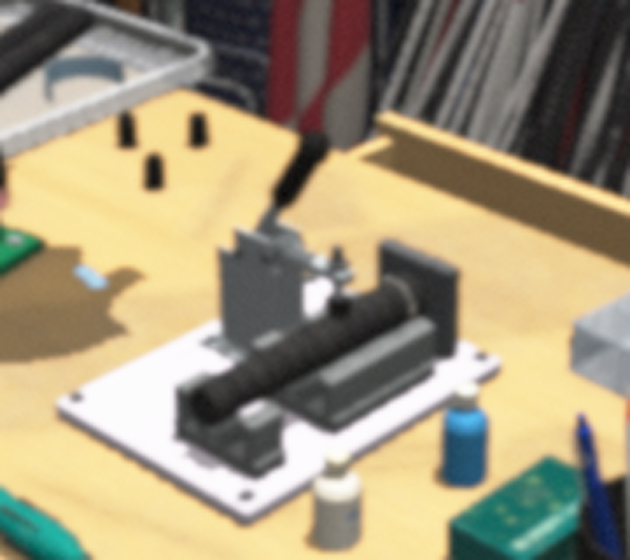

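View pics/t12c.png

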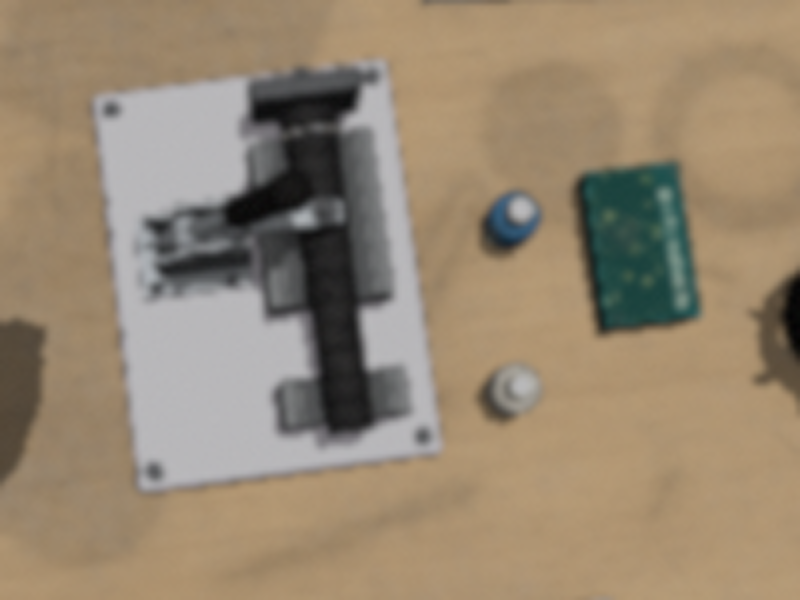

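The knob is at scene crop (313,145), against (313,149) predicted for locked. The tail is at top crop (349,432), against (349,434) predicted for home. Bottles and carton are where they started, so I'm handing in.

```bash
python3 -c "
from workcell import ctrl
print(ctrl.close_job())"
```

```text
the job is handed in; nothing more can be done
None
```

I pushed the grip along its cradle until the butt met the stop plate, then pushed the lever over until it snapped into lock. I handed the job in at about 13 s of the 42 s allowed; no verdict was reported.

- **Grip:** the wrist force jumped to about 15 N when the butt met the stop. In the last top picture the tail end is within about 1 mm of its home position.
- **Lever:** the first push failed because the knob bore on a finger knuckle, with about 36 N at the wrist. I backed off, the lever sprang open again, and I turned the tool 90° and pushed again. This time it took about 4 N or less at the readings. The force then fell to zero as the lever snapped over.
- **Last checks:** the knob is within about 1 px of where it should be when locked. The pad is on the grip and the grip is in its cradle. The bottles and carton have not moved in the pictures. The arm is clear, with no force beyond sensor noise.
- **Not checked:** I could not measure the pad's pressing force or read the lever angle directly. Both are judged only from the pictures.

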